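# Load a light-sensitive reagent and shield it

## Task

On the analyser deck, take the tall amber reagent vial out of the black rack and stand it, kept upright, in the round well of the aluminium block; after that, put the tall black light hood over it so that the hood stands flat on the block, centred about the well, and let go of it. Set the vial and the hood down rather than dropping them, and leave the two short vials and the short hood where they are.

Things in the scene. Friction and masses are not known exactly. Their poses are not given: they have to be found in the camera images.
- tall_vial_mid (a point): Tall amber glass vial, loose, upright in one of 3 pockets of the black rack. Body 34 mm across, white cap 28 mm across, 90 mm tall, about 90 g. Point: its centre, on the body, 45 mm above its underside; z up; round, so any yaw. The fixed rack runs along x within 0.3 rad: pockets 85 mm apart, 41 mm square, 12 mm deep, floors 6 mm and top 18 mm above the deck.
- tall_hood_knob (a point): Tall light hood, loose, open end down on the deck: black round cup 72 mm across outside, 66 mm inside, 88 mm tall (84 mm clear inside), about 150 g. On its roof stands a round metal knob 24 mm across, 34 mm tall. Point: on the axis in the knob, 22 mm above the roof, 110 mm above the lower rim; grasp the knob here from above at any yaw. z up.
- well (a point): Round well in the middle of the top of a fixed aluminium block 120 x 120 mm, 30 mm high. Point: centre of the well's mouth, level with the block's top; z up. The well is 46 mm across, flared at the mouth, 14 mm deep with a flat floor: the tall vial standing in it has its centre 31 mm and its top 76 mm above this point; the tall hood flat on the block has its knob point 110 mm above it.
- short_vial_a_mid (a point): Bystander: a short reagent vial like the tall one but only 50 mm tall (body 34 mm across, same white cap), in the same black rack. The point is at its centre, 25 mm above its underside; z is the vial's upward axis.
- short_vial_b_mid (a point): Bystander: a short reagent vial like the tall one but only 50 mm tall (body 34 mm across, same white cap), in the same black rack. The point is at its centre, 25 mm above its underside; z is the vial's upward axis.
- short_hood_knob (a point): Bystander: a short hood like the tall one, same 72 mm width and same knob, but only 45 mm tall, standing on the deck near the tall hood (too low to go over the tall vial). The point is inside its knob, 22 mm above its roof and 67 mm above its lower rim; z points up.
Not all that is in view belongs to the job. What is shaped like the part that bears tall_hood_knob but blue or yellow is not meant.

How it is judged (in metres and radians):
On the way, in this order (a step that is already met when the one before it is completed fails the run):
1. the tall vial stands in the well, let go, with no hood over it yet (horizontal distance between tall_vial_mid and well below 0.012 m and z of tall_vial_mid in the frame of well between 0.026 and 0.036 m and angle between tall_vial_mid's own z axis and vertical below 0.15 rad and contact force between the fingers and tall_vial below 0.2 N and horizontal distance between tall_hood_knob and well above 0.06 m), for 0.2 s.
2. the tall hood stands flat on the block over the vial, let go (horizontal distance between tall_vial_mid and well below 0.012 m and z of tall_vial_mid in the frame of well between 0.026 and 0.036 m and angle between tall_vial_mid's own z axis and vertical below 0.15 rad and horizontal distance between tall_hood_knob and well below 0.015 m and z of tall_hood_knob in the frame of well between 0.105 and 0.115 m and angle between tall_hood_knob's own z axis and vertical below 0.1 rad and contact force between the fingers and tall_hood below 0.2 N), for 0.2 s.
At the end, for the whole second after the job is handed in: The tall vial stands on the floor of the well, within 12 mm of its centre (height within 5 mm) and upright within 0.15 rad; the tall hood stands over it on the block's top face, within 15 mm of the well's centre, rim within 5 mm of the face and upright within 0.1 rad; both released and at rest (all of step 2 and contact force between the fingers and tall_vial below 0.2 N and linear speed of each of tall_vial, tall_hood below 0.02 m/s); the robot touches nothing.
It fails at once if a bystander (short vial or short hood) moved more than 25 mm (distance of any of short_vial_a_mid, short_vial_b_mid, short_hood_knob from where it was at the start of the episode above 0.025 m).
It fails at once if the tall vial tipped more than 0.8 rad (angle between tall_vial_mid's own z axis and vertical above 0.8 rad).
It fails at once if the tall vial or the tall hood dropped (falling free by more than about 20 mm) ((contact force between the fingers and tall_vial below 0.05 N and linear speed of tall_vial above 0.65 m/s) or (contact force between the fingers and tall_hood below 0.05 N and linear speed of tall_hood above 0.65 m/s)).
It also fails if it takes over 67 s, if anything falls off the work surface, if the arm or the gripper's body presses on something with over 40 N, if the wrist force passes 120 N, or if a joint passes its speed limit or range.

## Robot

A 7-joint arm with a two-finger parallel gripper is mounted at the origin on the work surface. World frame = base frame: x ahead of the robot, y to its left, z up, the work surface at z = 0. Lengths are in m, angles in degrees, forces in N, time in s.
With the tool pointing down it reaches from about 0.4 to 0.9 m from the base axis. Payload 5.5 kg.
Tool frame: the origin (TCP) lies between the finger pads; the fingertips stand 8 mm ahead of it and the grasp point (between the pads) lies 11 mm behind it; z points along the fingers, y is the line along which they close (so a half turn about z gives the same grasp; the last joint's range is limited). The gripper opens to 85 mm and grips with 20 to 120 N. Pads are 22 mm wide; open, the fingers measure 114 mm over their backs; the gripper's body (76 mm by 85 mm) begins 54 mm behind the grasp point. The pads swing forward as they close: fully open they stand 13 mm farther back than shut.
Start: joints at [87.273, 28.699, -24.465, 88.831, 12.651, 65.22, -12.049], TCP at [0.199, -0.619, 0.239] pointing down, gripper open.
Joint ranges: [-164.97, 164.97], [-17.58, 116.51], [-87.97, 89.64], [11.32, 138.91], [-80.73, 260.73], [10.89, 115.49], [-147.41, 147.41]. Speed limits (degrees/s): [147.25, 147.25, 180, 180, 180, 180, 180].

## Interface

Orientations are given as a 3x3 rotation matrix whose columns are the frame's x, y, z axes.
In Python, from cell import movep, move_l, move_joints, command_gripper, hold, solve_ik, snapshot, camera_model, MotionError, job_done, masks_of, read_t, read_q, read_joint_velocities, read_effort, read_position, read_tool_rot, read_wrist_force, read_wrist_torque, read_opening, read_grasp_force gives the robot as it stands. Calls block until the motion is done:
- movep(position, orientation): joint-space move of the TCP to a pose.
- move_l(position, attitude=None, feed=0.15, contact_N=None): straight line of the TCP; attitude=None keeps the orientation; feed is the mean speed in m/s. With contact_N (N) it stops when the force on the tool has changed by that much, and returns True; else False.
- move_joints(angles): joint-space move.
- command_gripper(opening, f_grip=None): finger opening in m; f_grip is the grip in N (None keeps the last); returns when the fingers have stopped.
- hold(seconds).
- solve_ik(position, orientation): joint angles nearest the present ones, or None.
- snapshot(name): name is "side" or "top" or "wrist"; returns the picture (384x512x3 uint8, red, green, blue); there is no depth.
- camera_model(name): a dict with "camera_matrix" (3x3 intrinsics, pixels), "dist" ([k1, k2, p1, p2, k3] as OpenCV has them; the pictures are not rectified), "rvec" (rotation vector, rad) and "tvec" (3), from world to camera coordinates, as OpenCV has them. Camera axes: x right, y down, z forward; pixel columns grow to the right and rows downward; lengths in m; the calibration is good to about 2 mm. A picture is of the moment at which its call begins: read the wrist's pose just before it. camera_model takes no time and is no camera call; for the wrist camera it gives the pose at the moment of the call.
A pose or a line that the arm cannot do raises MotionError and nothing moves.
- job_done(): hands the job in; it is judged then, once.
Trained networks look in the newest picture that a camera, given by its name, has taken for a name from the list of things; names that differ only in an ending like _2 or _b are one class to them, and where a whole thing is asked for, a point or a joint stands for the part that bears it (a point fixed in the world has none). Each returns a list of dicts, best first, with "p" (0 to 1); they miss things now and then, are a little off and sometimes report something else, mostly with a low value. They report only what shows in the picture. A call takes as long as a camera call. They do not tell look-alikes from the thing itself.
- masks_of(camera, name): "pixels" (384x512 bool, what is visible of it) and "rect" ([left, top, right, bottom] in pixels, round what is visible of it).
Readings, each from a call of its own:
- read_t(): time.
- read_q(): joint angles.
- read_joint_velocities(): joint speeds.
- read_effort(): joint torques, N m.
- read_position(): TCP position.
- read_tool_rot(): TCP orientation.
- read_wrist_force(): force on the tool from outside, world axes, zero at the start.
- read_wrist_torque(): the same for the moment, N m.
- read_opening(): finger opening in m.
- read_grasp_force(): force on a finger pad.
Only numpy, scipy, OpenCV 4.12 (cv2) and the standard library are available. Lean on these libraries where they do the work, as an engineer would, in place of code of your own. Each camera call takes 0.05 s, during which the arm holds its last target. There are 200 camera calls.

## Working session

There is one attempt and no reset: what is moved stays moved. The work goes in short steps, each a Python script; the robot and the scene stay as the last script left them, time stands still between calls to the robot, and variables do not carry over. Pictures are saved under pics/ and viewed, at most 10 in all, crops included, and the job is handed in when it is done.

```bash
mkdir -p pics; ls; python3 - <<'E'
from cell import *
import cv2,numpy as np
ims=[]
for c in("top","side"):
    im=snapshot(c); cv2.imwrite(f"pics/{c}0.png",im[:,:,::-1])
    m=camera_model(c); R=cv2.Rodrigues(np.array(m["rvec"],float))[0]
    print(c,"campos",(-R.T@np.array(m["tvec"]).ravel()).round(3),np.array(m["camera_matrix"]).round(0).tolist(), np.array(m["dist"]).round(3))
    for n in("tall_vial_mid","tall_hood_knob","well","short_vial_a_mid","short_hood_knob"):
        for d in masks_of(c,n): print(c,n,round(d["p"],2),d["rect"],int(d["pixels"].sum()))
print(read_t())
E
```

```text
pics
top campos [0.415 0.01  0.917] [[406.0, 0.0, 258.0], [0.0, 406.0, 191.0], [0.0, 0.0, 1.0]] [-0.098  0.     0.     0.     0.   ]
top tall_vial_mid 0.8 [139.5, 118.3, 162.0, 141.5] 335
top tall_vial_mid 0.58 [254.9, 116.2, 322.0, 185.3] 3001
top tall_hood_knob 0.91 [337.3, 171.2, 382.5, 210.6] 1191
top tall_hood_knob 0.75 [341.9, 232.2, 384.7, 267.9] 1223
top tall_hood_knob 0.6 [288.3, 197.0, 324.7, 233.7] 1024
top well 0.57 [249.8, 112.7, 322.7, 184.1] 2983
top short_vial_a_mid 0.47 [143.9, 161.4, 163.5, 177.2] 227
top short_hood_knob 0.63 [349.7, 126.5, 387.1, 158.2] 953
side campos [0.22  0.647 0.802] [[385.0, 0.0, 260.0], [0.0, 385.0, 196.0], [0.0, 0.0, 1.0]] [-0.076  0.     0.     0.     0.   ]
side tall_vial_mid 0.77 [164.6, 239.3, 182.5, 272.6] 397
side tall_hood_knob 0.9 [288.4, 143.8, 313.8, 181.4] 771
side tall_hood_knob 0.86 [327.4, 154.5, 354.7, 193.4] 936
side tall_hood_knob 0.81 [287.5, 173.9, 317.8, 216.2] 982
side well 0.64 [221.6, 168.0, 278.7, 217.3] 1613
side short_hood_knob 0.97 [257.6, 137.5, 282.5, 166.1] 464
0.6
```

View pics/top0.png

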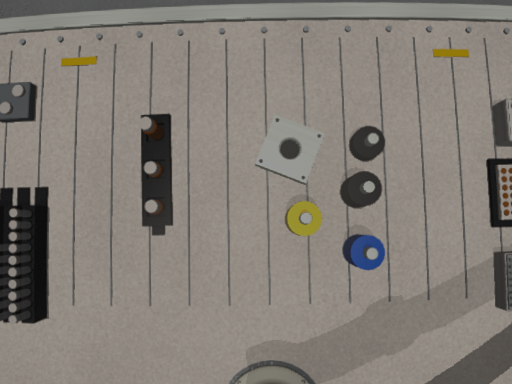

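View pics/side0.png

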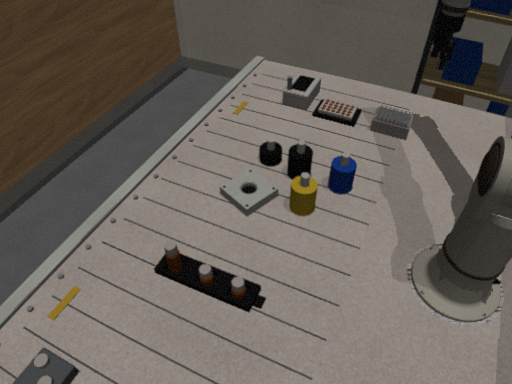

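Rack vials: the tall one is at top (150,128) / side (173,256); the short ones are at top (151,168) and (152,207). Hood candidates, top/side pixels: black (362,189)/(300,162), black (367,143)/(270,152), yellow (304,218)/(303,195) and blue (367,252)/(341,174). Black at side (300,162) is the tall one: it is taller than its black neighbour, and the colours rule out the other two. I'll confirm this in one crop.

```bash
cat > h.py <<'E'
from cell import *
import cv2,numpy as np
from scipy.optimize import least_squares
def cam(c):
    m=camera_model(c); return [np.array(m[k],float) for k in("rvec","tvec","camera_matrix","dist")]
def proj(P,C): return cv2.projectPoints(np.array(P,float).reshape(-1,1,3),*C)[0].reshape(-1,2)
def ray(uv,z,C):
    "world point at height z seen at pixel uv"
    r,t,K,D=C; R=cv2.Rodrigues(r)[0]
    d=R.T@np.append(cv2.undistortPoints(np.array([[uv]],float),K,D)[0,0],1); o=-R.T@t.ravel()
    return o+d*(z-o[2])/d[2]
def blob(im,uv,w,lo=130):
    "centroid of the bright, grey blob nearest uv"
    u,v=map(int,uv); a=im[v-w:v+w,u-w:u+w]; 
    n,l,s,ce=cv2.connectedComponentsWithStats((a.min(2)>lo).astype(np.uint8))
    k=1+np.argmin([np.hypot(*(c-w)) if q[4]>15 else 1e3 for c,q in zip(ce[1:],s[1:])])
    return ce[k]+[u-w,v-w],s[k]
def cyl(xy,z0,z1,r,C):
    "centroid of a standing cylinder's silhouette"
    a=np.linspace(0,2*np.pi,40); P=[[xy[0]+r*np.cos(t),xy[1]+r*np.sin(t),z] for z in(z0,z1) for t in a]
    m=cv2.moments(cv2.convexHull(proj(P,C).astype(np.float32))); return np.array([m["m10"],m["m01"]])/m["m00"]
def fitcyl(uv,z0,z1,r,C):
    return least_squares(lambda p:cyl(p,z0,z1,r,C)-uv,ray(uv,z1,C)[:2],diff_step=1e-3).x
E
python3 - <<'E'
from h import *
I={c:snapshot(c) for c in("top","side")}
C={c:cam(c) for c in I}
Z={"vial":(.078,.096,.014),"hood":(.088,.122,.012),"shood":(.045,.079,.012),"sa":(.038,.056,.014),"sb":(.038,.056,.014)}
U={"top":dict(vial=(147,123),hood=(369,187),shood=(373,139),sa=(151,168),sb=(152,207)),
 "side":dict(vial=(171,247),hood=(301,147),shood=(270,144),sa=(205,270),sb=(238,285))}
for n in Z:
  for c in I:
    lo=140 if n!="hood" and n!="shood" else 125
    uv,s=blob(I[c],U[c][n],12,lo); print(n,c,uv.round(1),s.tolist(),fitcyl(uv,*Z[n],C[c]).round(4))
sc=[blob(255-I["top"],u,5,100)[0] if 0 else u for u in((277,119),(320,135),(262,161),(305,179))]
W=np.array([ray(u,.03,C["top"])[:2] for u in sc]);print("screws",W.mean(0).round(4),np.linalg.norm(W[0]-W[1]).round(4))
for c,uv in(("top",(290,149)),("side",(249,188))):
    u,v=uv;g=I[c][v-18:v+18,u-18:u+18].min(2);n,l,s,ce=cv2.connectedComponentsWithStats((g<90).astype(np.uint8));k=l[18,18];print("well",c,ce[k]+[u-18,v-18],s[k].tolist(),ray(ce[k]+[u-18,v-18],.03,C[c]).round(4))
a=cv2.resize(I["top"][110:280,270:400],None,fx=3,fy=3);b=cv2.resize(I["side"][120:290,150:360][:, :],None,fx=2,fy=2)
h=np.zeros((510,800,3),np.uint8);h[:510,:390]=a;b=cv2.resize(b,(405,328));h[:328,395:]=b
cv2.imwrite("pics/crop.png",h[:,:,::-1])
E
```

```text
Traceback (most recent call last):
  File "h.py", line 16, in blob
    k=1+np.argmin([np.hypot(*(c-w)) if q[4]>15 else 1e3 for c,q in zip(ce[1:],s[1:])])
        ~~~~~~~~~^^^^^^^^^^^^^^^^^^^^^^^^^^^^^^^^^^^^^^^^^^^^^^^^^^^^^^^^^^^^^^^^^^^^^
ValueError: attempt to get argmin of an empty sequence
```

```bash
python3 - <<'E'
from h import *
I={c:snapshot(c) for c in("top","side")}
C={c:cam(c) for c in I}
g=I["top"].min(2);print(g[114:134:2,136:164:2]);print(g[180:196:2,360:380:2])
Z={"vial":(.078,.096,.014),"hood":(.088,.122,.012),"shood":(.045,.079,.012),"sa":(.038,.056,.014),"sb":(.038,.056,.014)}
U={"top":dict(vial=(147,123),hood=(369,187),shood=(373,139),sa=(151,168),sb=(152,207)),
 "side":dict(vial=(171,247),hood=(301,147),shood=(270,144),sa=(205,270),sb=(238,285))}
for n in Z:
  for c in I:
    for lo in(90,105,120):
      try: uv,s=blob(I[c],U[c][n],11,lo); print(n,c,lo,uv.round(1),s.tolist(),fitcyl(uv,*Z[n],C[c]).round(4))
      except ValueError: pass
sc=((277,119),(320,135),(262,161),(305,179))
W=np.array([ray(u,.03,C["top"])[:2] for u in sc]);print("screws",W.mean(0).round(4),np.linalg.norm(W[0]-W[1]).round(4))
for c,uv in(("top",(290,149)),("side",(249,188))):
    u,v=uv;g=I[c][v-18:v+18,u-18:u+18].min(2);n,l,s,ce=cv2.connectedComponentsWithStats((g<90).astype(np.uint8));k=l[18,18];print("well",c,ce[k]+[u-18,v-18],s[k].tolist(),ray(ce[k]+[u-18,v-18],.03,C[c]).round(4))
h=np.zeros((510,800,3),np.uint8);h[:,:390]=cv2.resize(I["top"][110:280,270:400],None,fx=3,fy=3);h[:328,395:]=cv2.resize(I["side"][120:290,150:360],(405,328))
cv2.imwrite("pics/crop.png",h[:,:,::-1])
E
```

```text
[[131 129 130 124 105 103  99  55  77  76  73  60  58  45]
 [132 132 110  40  67  74  47  26  27  27  26  27  29  29]
 [133 131 115 126 133 134 130  68  27  28  26  28  29  29]
 [130 133 132 132 132 133 133 127  37  23  25  26  26  29]
 [128 129 131 131 132 132 133 130  53  21  23  24  22  24]
 [133 129 132 132 132 132 133 128  50  36  13  12  15  14]
 [137 133 131 132 132 133 134  94  50  34  13  14  21  26]
 [132 130 121 116 130 123  93  52  49  17  13  11  14  23]
 [128 127 130  33  55  56  52  50  38  14  13  14  14  12]
 [134 130 129  25  21  22  28  22  13  12  12  12  13  14]]
[[ 47  44  44  47  59  53  43  46  44  47]
 [ 46  46  63 138 144 137 105  43  45  43]
 [ 49  61 138 142 141 142 142  86  43  44]
 [ 61  69 148 147 144 143 139 126  43  43]
 [ 62  63 146 148 143 142 144 106  43  45]
 [ 60  63  85 146 150 145 137  53  44  44]
 [ 48  62  63  74  93  90  50  45  44  44]
 [ 47  47  48  47  44  44  45  46  45  44]]
vial top 90 [142.1 121.6] [0, 0, 16, 22, 253] [0.6403 0.2621]
vial top 105 [141.8 121.8] [0, 0, 15, 22, 236] [0.64   0.2629]
vial top 120 [141.7 121.8] [0, 0, 15, 2
[... 1224 characters left out ...]
512 0.2388]
sa side 105 [206.8 264.8] [3, 0, 19, 15, 161] [0.5504 0.2382]
sa side 120 [204.5 269. ] [6, 6, 10, 8, 39] [0.5494 0.2504]
sb top 90 [150.6 205.9] [4, 4, 13, 13, 131] [0.4637 0.2536]
sb top 105 [150.8 205.9] [4, 4, 12, 13, 117] [0.4638 0.2533]
sb top 120 [150.7 205.8] [5, 4, 11, 12, 104] [0.4639 0.2535]
sb side 90 [239.4 279.4] [5, 0, 17, 13, 153] [0.4633 0.2404]
sb side 105 [239.5 279.3] [5, 0, 17, 13, 134] [0.4632 0.2401]
sb side 120 [240.3 278.7] [6, 0, 16, 12, 91] [0.4624 0.2379]
screws [ 0.5865 -0.0547] 0.1024
well top [289.56307692 148.44      ] [8, 8, 20, 20, 325] [ 0.5863 -0.0514  0.03  ]
well side [248.5        187.93055556] [10, 13, 16, 11, 144] [ 0.5847 -0.0486  0.03  ]
```

View pics/crop.png

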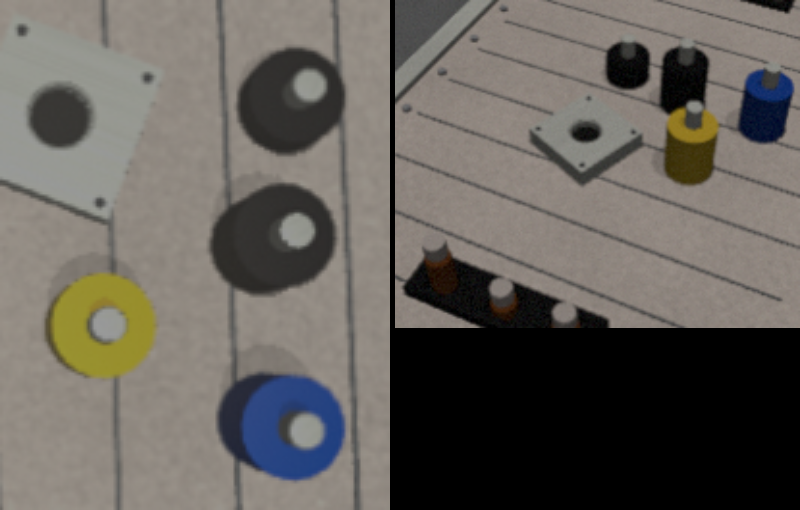

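The crop confirms it: the tall black hood (crop 275,240; side crop 685,78) is clearly taller than the other black one. Next I move above the vial, then the well, and look with the wrist camera at each.

```bash
python3 - <<'E'
from h import *
C=cam("top")
P={n:ray(u,z,C)[:2] for n,u,z in(("sa",(149.9,167.2),.056),("sb",(150.7,205.9),.056),("tv",(144.5,123.2),.096),("hood",(368.6,186.3),.122),("shood",(372.8,138),.079))}
for n in P: print(n,P[n].round(4))
print("vial by rack",(2*P["sa"]-P["sb"]).round(4), "pitch",np.linalg.norm(P["sa"]-P["sb"]))
for s in(1,-1):
    R=np.array([[s,0,0],[0,-s,0],[0,0,-1.]])
    for n,p in(("v",(.634,.257,.3)),("w",(.586,-.052,.3)),("w",(.586,-.052,.06)),("h",(.491,-.204,.3))):
        q=solve_ik(p,R);print(s,n,None if q is None else np.round(q,0))
E
```

```text
sa [0.5472 0.2532]
sb [0.4633 0.2511]
tv [0.6345 0.2544]
hood [ 0.4899 -0.1997]
shood [ 0.5962 -0.2247]
vial by rack [0.6312 0.2554] pitch 0.08396584754142075
1 v [   9.   38.  -55.   79.   31.   79. -136.]
1 w [  42.   26.  -53.   93.   22.   72. -105.]
1 w [  27.   38.  -33.  105.   28.   46. -110.]
1 h [ 54.  15. -41. 101.  11.  67. -80.]
-1 v [ 17.  48. -75.  78.  46.  87.  35.]
-1 w [ 54.  39. -78.  93.  39.  80.  61.]
-1 w [ 43.  48. -56. 104.  49.  56.  55.]
-1 h [ 73.  24. -68. 101.  24.  71.  89.]
```

```bash
cat >> h.py <<'E'
R0=np.diag([-1.,1,-1])
E
python3 - <<'E'
from h import *
out=[]
for n,p in(("w",(.586,-.052,.25)),("v",(.634,.255,.25))):
    movep(p,R0); C=cam("wrist"); im=snapshot("wrist"); np.savez(f"{n}.npz",im=im,**{f"c{i}":c for i,c in enumerate(C)}); out.append(im)
    print(n,read_position().round(4),read_t())
    R=cv2.Rodrigues(C[0])[0];print((-R.T@C[1].ravel()).round(3))
    print(proj([[*p[:2],.03],[.6345,.2544,.096]],C).round(1).tolist())
cv2.imwrite("pics/wr.png",cv2.resize(np.hstack(out),(800,300))[:,:,::-1])
E
```

```text
w [ 0.586  -0.0533  0.2498] 3.2917
[ 0.506 -0.052  0.385]
[[254.8, 160.5], [555.4, 222.4]]
v [0.6351 0.2522 0.2498] 4.525
[0.555 0.254 0.385]
[[255.8, 159.6], [255.4, 175.8]]
```

View pics/wr.png

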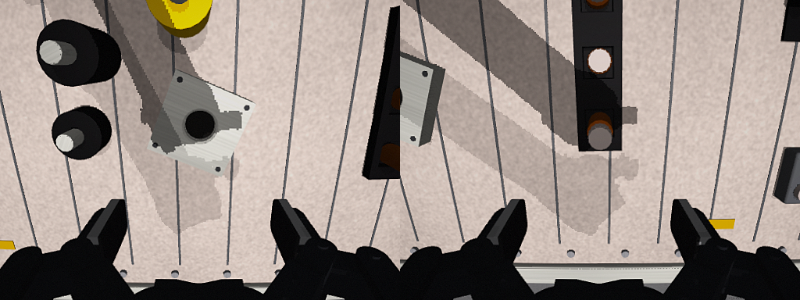

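The wrist views show the well at (256,159) full-res, and the tall vial's shaded cap at (255,174), both close to prediction. I'll refine the numbers from these images.

```bash
python3 - <<'E'
from h import *
L=lambda n:(lambda d:(d["im"],[d[f"c{i}"] for i in range(4)]))(np.load(n+".npz"))
im,C=L("w"); g=im.min(2)[130:190,225:290]
n,l,s,ce=cv2.connectedComponentsWithStats((g<40).astype(np.uint8));k=l[29,31]
ct=cv2.findContours((l==k).astype(np.uint8),0,1)[0][0];e=cv2.fitEllipse(ct);uv=np.add(e[0],[225,130]);print("well",uv,e[1],s[k],ray(uv,.03,C).round(4))
im,C=L("v"); print(im.min(2)[156:200:3,232:280:3])
for t in (60,75):
    m=(im.min(2)[150:200,225:285]>t).astype(np.uint8);m=cv2.morphologyEx(m,cv2.MORPH_OPEN,np.ones((3,3)));n,l,s,ce=cv2.connectedComponentsWithStats(m)
    k=l[24,30];ct=cv2.findContours((l==k).astype(np.uint8),0,1)[0][0];e=cv2.fitEllipse(ct);uv=np.add(e[0],[225,150]);print("cap",uv,e[1],s[k],ray(uv,.096,C).round(4))
print(read_position().round(4))
E
```

```text
well [255.47483826 159.01592255] (34.919677734375, 36.6884880065918) [  12   12   38   36 1057] [ 0.5843 -0.0512  0.03  ]
[[ 11  13   3  10   3   6   2   3   0   1   6   6   4   8   6  11]
 [ 10  12   8   2   5   0  64  67  62  66  43   0   2   8   9  11]
 [ 12  14   3   0  20  60  73  59  72  57  72  66   0   7   9  11]
 [ 10  10   7   0  59  56 100  98  98  99  88  63  43   9   7  17]
 [ 11  12   2  33  70  98  99  98  99  99 100 101  53   0  15  27]
 [  9   8   4  57 101  99  99  99  99  98  97  99 100  16  15  25]
 [  9  10   3  76  98 101  99  97 100  98  98  99  99  46  14  26]
 [  9  11   2  71  98  98  98  97  97  97  97  97  96  41  27  24]
 [  7  12  10  62  97  98 100  99  98  98  98  98 100  11  24  27]
 [  5  11   5  19 103  99  97  98  97  99  96  95 100  19  21  25]
 [  7   8   8   8  54  99  96  96  96  97  98  99  33  23  24  23]
 [  4  10  11   8  22  43 103  97  97  99 100  31  21  22  24  23]
 [  2   0   0   7   5   4   0   0  16   0  26  26  22  29  65  63]
 [193 196 196 197 197 195 193 192 194 192 183 196  91 200 195 195]
 [190 183 155 155 155 159 159 150 187 191 190 192  88 209 192 188]]
cap [255.80749321 176.09540939] (28.841367721557617, 30.52240562438965) [ 16   9  30  33 723] [0.6348 0.2548 0.096 ]
cap [255.7992878  176.89929008] (27.673810958862305, 28.540103912353516) [ 17  13  29  29 659] [0.6355 0.2548 0.096 ]
[0.6351 0.2522 0.2498]
```

```bash
cat >> h.py <<'E'
V=np.array([.635,.2546]); W=np.array([.5848,-.0512]); H=np.array([.490,-.1997])
def goto(p,feed=.15,tol=8e-4,**k):
    "straight move, with the standing error measured and taken out"
    p=np.array(p,float); c=p.copy(); hit=move_l(c,R0,feed=feed,**k)
    for _ in range(2):
        hold(.1); e=p-read_position()
        if hit or np.linalg.norm(e)<tol: break
        c+=e; hit=move_l(c,R0,feed=.03,**k)
    return hit
def st(s): print(s,"t",round(read_t(),2),"pos",read_position().round(4),"F",read_wrist_force().round(1),"open",round(read_opening(),4),"grip",round(read_grasp_force(),1))
E
python3 - <<'E'
from h import *
goto([*V,.15]); st("above")
print(goto([*V,.053],.08,contact_N=8)); st("down")
command_gripper(.02,35); st("grip")
goto([*V,.07],.05); st("lift"); goto([*V,.19]); st("up")
cv2.imwrite("pics/lift.png",np.hstack([snapshot("wrist"),snapshot("side")])[:,:,::-1][:,::1][::1]) if 0 else None
a=snapshot("wrist");b=snapshot("side");cv2.imwrite("pics/lift.png",cv2.resize(np.hstack([a,b]),(800,300))[:,:,::-1])
E
```

```text
above t 6.04 pos [0.635  0.2548 0.1499] F [0.4 0.8 0.4] open 0.0853 grip 0.0
False
down t 7.5 pos [0.6354 0.2548 0.0537] F [-0.1  0.7 -0.4] open 0.0856 grip 0.0
grip t 8.03 pos [0.6352 0.2546 0.0533] F [-0.7 -1.6  2.3] open 0.0325 grip 34.9
lift t 8.62 pos [0.6349 0.2544 0.0698] F [ 0.6 -0.2 -0.7] open 0.0327 grip 34.7
up t 10.28 pos [0.635  0.2544 0.1901] F [-0.4 -0.2 -0.6] open 0.0327 grip 34.8
```

View pics/lift.png

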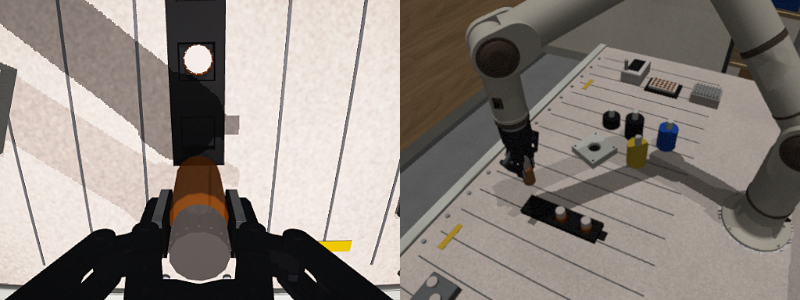

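The wrist view shows the vial held between the pads, with its cap at about (256,329). The tall pocket is empty and the short vials are undisturbed. Now I place it.

```bash
python3 - <<'E'
from h import *
p=read_position(); C=cam("wrist"); a=np.linspace(0,2*np.pi,40)
print("cap predicted",proj([[*p[:2],p[2]+.0427]],C),"ray of seen (256,329)",ray((256,329),p[2]+.0427,C).round(4),p.round(4))
goto([*W,.19],.2); st("over well")
goto([*W,.078],.1); st("mouth")
print(goto([*W,.058],.02,contact_N=4)); st("down")
a=snapshot("wrist");b=snapshot("side");cv2.imwrite("pics/place.png",cv2.resize(np.hstack([a,b[100:292,150:406].repeat(2,0).repeat(2,1)]),(800,300))[:,:,::-1])
E
```

```text
cap predicted [[251.86103751 326.36243346]] ray of seen (256,329) [0.6363 0.256  0.233 ] [0.6351 0.2545 0.1903]
over well t 12.78 pos [ 0.5848 -0.0511  0.1901] F [ 0.2 -0.4 -0.6] open 0.0327 grip 34.8
mouth t 14.74 pos [ 0.5849 -0.0511  0.078 ] F [ 0.  -0.5 -0.8] open 0.0327 grip 34.8
True
down t 15.56 pos [ 0.5847 -0.0513  0.0632] F [-0.  -0.5  4.3] open 0.0327 grip 35.3
```

View pics/place.png

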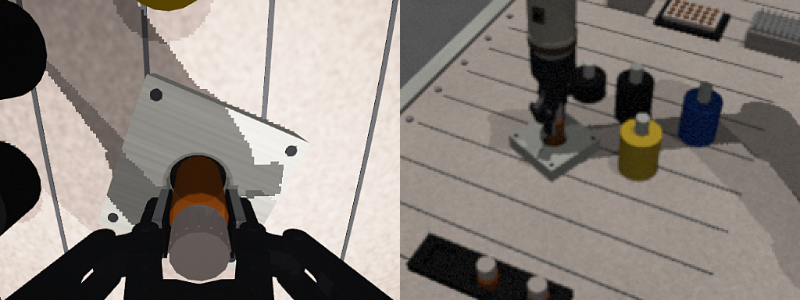

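Contact came at TCP z 0.0632, exactly the floor height expected, and the picture shows the vial inside the well. I release, back off and look at the vial and the hood knob.

```bash
python3 - <<'E'
from h import *
command_gripper(.06); command_gripper(.085); st("rel")
goto([*W,.10],.05); goto([*W,.25],.2); st("up")
C=cam("wrist"); a=snapshot("wrist")
print("vial pred",proj([[*W,.106]],C).round(1))
movep([*H,.25],R0); hold(.2)
Ch=cam("wrist"); b=snapshot("wrist"); print("knob pred",proj([[*H,.122]],Ch).round(1),read_position().round(4),read_t())
u=proj([[*H,.122]],Ch)[0]; 
for lo in(60,90,120):
    try: uv,s=blob(b,u,30,lo); print(lo,uv.round(1),s.tolist(),ray(uv,.122,Ch).round(4),fitcyl(uv,.088,.122,.012,Ch).round(4))
    except ValueError: pass
cv2.imwrite("pics/h.png",cv2.resize(np.hstack([a,b]),(800,300))[:,:,::-1])
E
```

```text
rel t 16.42 pos [ 0.5839 -0.0514  0.0625] F [ 1.2 -1.  -0.3] open 0.0853 grip 0.0
up t 19.02 pos [ 0.5847 -0.0514  0.2502] F [-0.5  0.5 -0.6] open 0.0848 grip 0.0
vial pred [[253.5 179.3]]
knob pred [[251. 183.]] [ 0.4909 -0.1981  0.2502] 20.05
60 [251.8 179. ] [17, 9, 28, 34, 736] [ 0.4865 -0.1991  0.122 ] [ 0.4903 -0.1991]
90 [239.5 206.2] [0, 39, 46, 21, 306] [ 0.511  -0.2097  0.122 ] [ 0.5164 -0.2103]
120 [239.7 206.4] [0, 39, 46, 21, 290] [ 0.5112 -0.2095  0.122 ] [ 0.5166 -0.2102]
```

View pics/h.png

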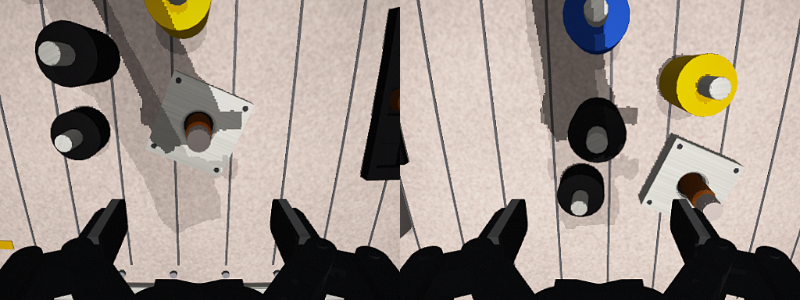

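The left view shows the vial upright in the well, with its cap at (255,174) full-res. The right view shows the tall hood's knob at (252,179), directly under the gripper. I take the hood.

```bash
python3 - <<'E'
from h import *
H=np.array([.4903,-.1992])
goto([*H,.16],.15); print(goto([*H,.101],.06,contact_N=8)); st("down")
command_gripper(.012,50); st("grip"); z0=read_position()[2]
goto([*H,.115],.04); st("lift"); goto([*H,.25],.15); st("up")
goto([*W,.25],.15); st("over"); print("z0",z0)
a=snapshot("top");b=snapshot("side");cv2.imwrite("pics/over.png",cv2.resize(np.hstack([a,b]),(800,300))[:,:,::-1])
E
```

```text
False
down t 22.73 pos [ 0.4906 -0.1993  0.1014] F [ 0.2  0.2 -0.3] open 0.0851 grip 0.0
grip t 23.31 pos [ 0.4904 -0.1993  0.1011] F [ 0.1 -0.5  1. ] open 0.0226 grip 48.9
lift t 23.91 pos [ 0.4901 -0.1993  0.1149] F [-0.4  0.7 -1.5] open 0.0226 grip 49.0
up t 25.66 pos [ 0.4902 -0.1993  0.2501] F [-0.5 -0.1 -1.7] open 0.0222 grip 49.0
over t 27.68 pos [ 0.5848 -0.0511  0.2499] F [-0.2  0.4 -0.6] open 0.0225 grip 49.0
z0 0.10110547037855178
```

View pics/over.png

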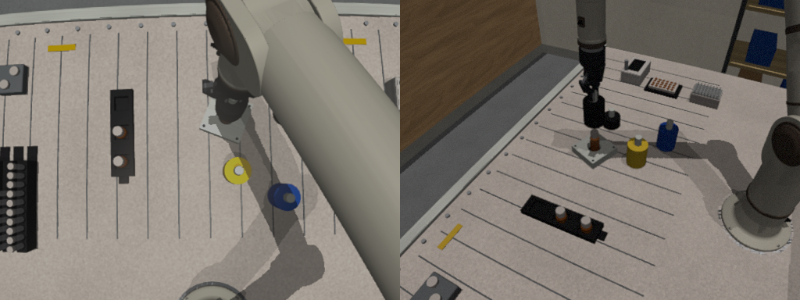

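The hood is held and hangs over the vial (side view about (594,105)), and the vial is upright in the well. I lower it with contact sensing; contact should come near TCP z 0.131.

```bash
python3 - <<'E'
from h import *
print(goto([*W,.14],.06,contact_N=5)); st("near")
if read_position()[2]<.145:
    print(goto([*W,.127],.015,contact_N=4)); st("down")
E
```

```text
False
near t 29.87 pos [ 0.585  -0.0513  0.1402] F [-0.7  0.  -0.3] open 0.0227 grip 49.0
True
down t 30.58 pos [ 0.5848 -0.0514  0.131 ] F [-0.6 -0.2  4.8] open 0.0226 grip 49.7
```

Contact came at 0.1310, exactly flat on the block. I release, retreat and check.

```bash
python3 - <<'E'
from h import *
command_gripper(.05); command_gripper(.085); st("rel")
goto([*W,.17],.05); goto([*W,.28],.2); movep([.40,.1,.32],R0); hold(.3); st("clear")
a=snapshot("top");b=snapshot("side");C=cam("side")
print("knob top pred side",proj([[*W,.152],[*W,.03]],C).round(0).tolist())
cv2.imwrite("pics/end.png",cv2.resize(np.hstack([a[90:282,180:436],b[100:292,150:406]]),(800,300))[:,:,::-1])
E
```

```text
rel t 31.41 pos [ 0.5839 -0.0515  0.1302] F [ 0.1 -0.7 -0.3] open 0.0849 grip 0.0
clear t 35.12 pos [0.4005 0.0999 0.3203] F [-1.2  0.4  0.3] open 0.085 grip 0.0
knob top pred side [[248.0, 154.0], [249.0, 187.0]]
```

View pics/end.png

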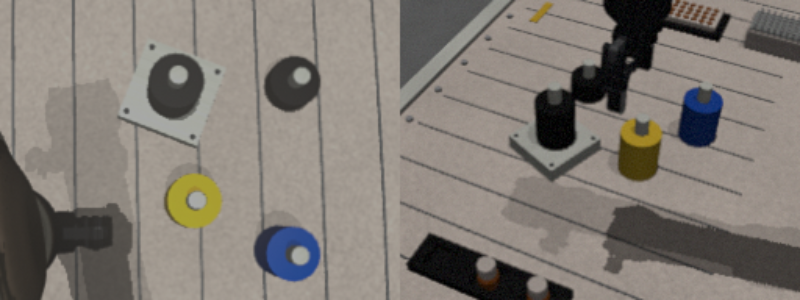

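The hood stands flat and centred on the block (side crop (555,120), knob top at about (248,156) full-res against (248,154) predicted). The bystanders are in place and the robot is clear.

```bash
python3 -c "
from cell import *
print(job_done(),read_t())"
```

```text
the job is handed in; nothing more can be done
the job is handed in; nothing more can be done
```

The tall vial stands in the well with the tall hood flat and centred over it, both released and the bystanders not touched; I handed the job in at about 35 s of the 67 s allowed, and no verdict came back.

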